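Slide the isolating transformer home

ROBOT

A 6-joint arm with a two-finger parallel gripper is mounted at the origin on the work surface. World frame = base frame: x ahead of the robot, y to its left, z up, the work surface at z = 0. Lengths are in mm, angles in rad, forces in N, time in s.
With the tool pointing down it reaches from about 300 to 775 mm from the base axis. Payload 14.6 kg.
Tool frame: the origin (TCP) lies at the very end of the fingers, on their centre line; the grasp point (between the pads) lies 19 mm behind it; z points along the fingers, y is the line along which they close (so a half turn about z gives the same grasp; the last joint's range is limited). The gripper opens to 94 mm and grips with 3 to 60 N. Pads are 16 mm wide; open, the fingers measure 119 mm over their backs; the gripper's body (75 mm by 177 mm) begins 78 mm behind the grasp point.
Start: joints at [-1.354, 0.3, 1.521, -0, 1.321, -0.067], TCP at [153.996, -527.991, 205.446] pointing down, gripper open.
Joint ranges: [-3.03, 3.03], [-0.79, 2.21], [0.23, 2.52], [-1.04, 4.18], [0, 3.07], [-2.55, 2.55]. Speed limits (rad/s): [2.22, 2.22, 2.57, 3.14, 3.14, 3.14].

INTERFACE

Orientations are given as a unit quaternion [w, x, y, z].
In Python, from workcell import get_obs, get_image, sign_off gives the robot as it stands.
- The arm moves only by the tool step_arm, never from a script. Its argument "increments" is a list that holds one entry, the list of rows, each a list of 7 numbers: the shift along the world's x, y, z each as a share of 400 mm, from -1 to 1, then the turn, a rotation vector about the world's x, y, z each as a share of 30 degrees, from -1 to 1, then the closure, from 0 (fully open) to 1 (shut). A call has exactly 8 rows; each row is the pose to reach, as a shift and turn from the pose commanded when the call began; what a row does not reach only later rows make up. A row lasts 1/12 s, in which the tool goes at most 41.7 mm and 7.16 degrees, less where a joint would pass 70% of its speed; a pose out of reach is approached as far as the arm can. A call with a number of a shift or a turn outside -1 to 1 is refused whole. A call with a gripper value outside its range is refused whole. The fingers move at their own pace and stop on an object; "grip_force" is the grip in N (left out, the last holds). Time passes only in rows, so rows that repeat a pose let the fingers close, or fill a call up. It gives the time, the measured TCP pose, the force, the opening and the grip force at its end, in the units of the state.
- get_obs(): the state, without advancing time (a new reading comes with each control period).
- get_image(name): name is "scene" or "top" or "wrist"; returns a dict with "pixels" (384x512x3 uint8, red, green, blue), "fx", "fy", "cx", "cy" (pixels), "origin" and "orientation" of the camera in the world. Camera axes: x right, y down, z forward; pixel columns grow to the right and rows downward; lengths in mm; the calibration is good to about 2 mm. A picture is of the moment at which its call begins. There is no depth.
- sign_off(): hands the job in; it is judged then, once.
The state is a dict: "t": time; "joint_pos": joint angles; "dq": joint speeds; "tau": joint torques, N m; "tool_pos": TCP position; "orientation": TCP orientation; "force": force on the tool from outside, world axes, zero at the start; "moment": the same for the moment, N m; "gripper_width": finger opening in mm; "gripper_force": force on a finger pad.
Only numpy, scipy, OpenCV 4.12 (cv2) and the standard library are available. Lean on these libraries where they do the work, as an engineer would, in place of code of your own. Each camera call takes 0.05 s, during which the arm holds its last target. There are 200 camera calls.

TASK

The isolating transformer, the tall steel box with a carrying handle on top, has been pulled forward on the lab bench. Without lifting it or taking its handle, push it with the fingertips low down near its base, so that it slides upright on its feet instead of tipping, until its back is flat against the rail along the back of the bench and its side is up against the finned mini-PC; then draw the hand clear. Leave the lens, the camera and the mouse where they are.

Things in the scene. Friction and masses are not known exactly. Their poses are not given: they have to be found in the camera images.
- transformer: The transformer: beige steel case 100 mm deep (x), 150 wide (y), top 173 mm above the bench; 2.4 kg +-15 %, evenly spread. Four rubber feet, 8 high, 16 across, centred 36 before/behind and 60 either side of the middle. Takes 10-20 N to slide (friction about 0.6); tips if pushed along its depth over 60 mm high. Front (-x, outlets) faces the robot, turned up to 0.3 rad. Origin: centre of underside, on the bench.
- carry_handle: The transformer's carrying handle, a black bow 110 mm long (along the transformer's y), of 10 mm round bar, fixed on top of the case and 37 mm high above it; its top is 210 mm above the bench. Not to be touched. Origin: on the case's top, in the middle. Axes as the transformer's.
- rail: The rail, a slotted aluminium profile 40 x 40 mm in section and 1.1 m long, screwed to the bench along its back, parallel to world y. Origin: centre of its underside; its front face, which looks at the robot, is 20 mm nearer the robot (-x). It does not move.
- minipc: The fanless mini-PC, dark, with a row of cooling fins along its top: 180 mm deep (x), 160 mm wide (y), 65 mm high, square to the rail and screwed to the bench 20 mm in front of it, to the left or the right of the transformer. Origin: centre of its underside; its side faces lie 80 mm either side (y). It does not move.
- netswitch: The flat grey network switch, 120 mm deep (x), 160 mm wide (188 mm with its two screw tabs, 5 mm high) (y), 35 mm high, screwed to the bench 50 mm in front of the rail, on the other side of the transformer from the mini-PC. Origin: centre of its underside. It does not move.
- lens: Bystander: a dark camera lens standing upright and loose on the bench, 37 mm across, 50 mm high. Origin: centre of its underside.
- camera: Bystander: a small silver camera without lens, lying loose, 56 mm long (x), 30 mm wide and 30 mm high. Origin: on its underside.
- mouse: Bystander: a black computer mouse, loose, 100 mm long (x), 60 mm wide, 31 mm high. Origin: centre of its underside.
Not all that is in view belongs to the job. There is more than one size of the minipc; the job needs the larger.

How it is judged (in metres and radians):
At the end, for the whole second after the job is handed in: The transformer stands upright and at rest on its feet on the bench, its back within 7 mm of the rail's front face and square to it within 0.07 rad (4 degrees), and its side within about 11 mm of the mini-PC's side (x of transformer in the frame of rail above -0.077 m and angle between the x axis of transformer and the x axis of rail, either way round below 0.07 rad and y of transformer in the frame of minipc between -0.166 and 0.166 m and angle between transformer's own z axis and vertical below 0.03 rad and height (world z) of transformer below 0.004 m and linear speed of transformer below 0.01 m/s); the robot touches nothing.
It fails at once if the transformer is tipped by more than 0.12 rad (7 degrees) (angle between transformer's own z axis and vertical above 0.12 rad).
It fails at once if the transformer is lifted by more than 8 mm (height (world z) of transformer above 0.008 m).
It fails at once if the fingers take hold of or push on the carrying handle (contact force between the fingers and carry_handle above 2 N).
It fails at once if the lens is moved by more than 20 mm or knocked over (distance of lens from where it was at the start of the episode above 0.02 m or angle between lens's own z axis and vertical above 0.5 rad).
It fails at once if the camera or the mouse is moved by more than 20 mm (distance of any of camera, mouse from where it was at the start of the episode above 0.02 m).
It also fails if it takes over 61 s, if anything falls off the work surface, if the arm or the gripper's body presses on something with over 40 N, if the wrist force passes 120 N, or if a joint passes its speed limit or range.

## Working session

There is one attempt and no reset: what is moved stays moved. The work goes in short steps, Python scripts to look and compute and a tool call to move; the robot and the scene stay as the last step left them, time stands still between calls to the robot, and variables do not carry over. Pictures are saved under pics/ and viewed, at most 10 in all, crops included, and the job is handed in when it is done.

Besides the shell and the picture viewer there is one more tool, called after "Emit:" as name(argument=value, ...), one argument or row to a line, values as JSON. step_arm: Moves the arm, as the interface text tells. Its arguments: {"type":"object","properties":{"increments":{"type":"array","items":{"type":"array","items":{"type":"array","items":{"type":"number","minimum":-1,"maximum":1}}}},"grip_force":{"type":"number"}},"required":["increments"]}

```bash
ls; mkdir -p pics
cat > h.py <<'E'
import numpy as np, cv2, json
from scipy.spatial.transform import Rotation as R
from workcell import get_obs, get_image, sign_off
def snap(name, fn):
    d=get_image(name); cv2.imwrite('pics/'+fn+'.png', d['pixels'][:,:,::-1])
    m={k:np.array(d[k]).tolist() for k in d if k!='pixels'}; json.dump(m,open('pics/'+fn+'.json','w')); return d
def cam(fn): return json.load(open('pics/'+fn+'.json'))
def rot(m): w,x,y,z=m['orientation']; return R.from_quat([x,y,z,w]).as_matrix()
def ray(m,u,v):
    return np.array(m['origin']), rot(m)@np.array([(u-m['cx'])/m['fx'],(v-m['cy'])/m['fy'],1])
def atz(m,u,v,z):
    o,d=ray(m,u,v); return o+d*(z-o[2])/d[2]
def proj(m,p):
    c=rot(m).T@(np.array(p)-np.array(m['origin'])); return [m['fx']*c[0]/c[2]+m['cx'],m['fy']*c[1]/c[2]+m['cy']]
E
python3 - <<'E'
from h import *
for n in('scene','top'):
    d=snap(n,n+'0'); m=cam(n+'0'); print(m, rot(m).round(2).tolist())
    cv2.imwrite(f'pics/{n}0b.png',cv2.resize(d['pixels'][:,:,::-1],(800,600),interpolation=cv2.INTER_CUBIC))
print(get_obs())
E
```

```text
pics
{'fx': 452.8207327610843, 'fy': 452.8207327610843, 'cx': 257.2416375185785, 'cy': 187.7227221999682, 'origin': [962.3597857496119, 489.62571870613687, 1098.6003723937165], 'orientation': [-0.09013214910361211, 0.2944338115944742, 0.9048619898868434, -0.2939552781392707]} [[-0.81, 0.48, -0.34], [0.59, 0.65, -0.48], [-0.01, -0.59, -0.81]]
{'fx': 474.4899127178104, 'fy': 474.4899127178104, 'cx': 256.1357390779784, 'cy': 192.0049474933113, 'origin': [404.88486624735555, -73.08765347270283, 1390.0926597092655], 'orientation': [0.03883185033553731, -0.7009668872404697, 0.710912032069707, -0.041732398091230964]} [[-0.01, -0.99, 0.11], [-1.0, 0.01, -0.0], [0.0, -0.11, -0.99]]
{'t': 0.1, 'joint_pos': array([-1.35358240e+00,  3.00431626e-01,  1.52148835e+00, -1.82434759e-05,
        1.32068348e+00, -6.65945056e-02]), 'dq': array([-4.76925485e-05, -1.57505730e-03, -2.31645680e-03,  1.12105038e-03,
        1.63416514e-03,  8.60849206e-04]), 'tau': array([-2.61201569e-05, -5.32643509e+01, -3.53286195e+01,  7.08928099e-02,
        2.34254653e-02, -4.97758651e-05]), 'tool_pos': array([ 153.95565747, -527.78440111,  204.94720488]), 'orientation': array([-5.03303017e-04,  9.89948035e-01,  1.41430666e-01, -4.68373108e-05]), 'force': array([-0.28311357, -0.26994469, -0.56866445]), 'moment': array([0.01442579, 0.0162162 , 0.03234438]), 'gripper_force': 0.0, 'gripper_width': 93.87206806742637}
```

View pics/top0b.png

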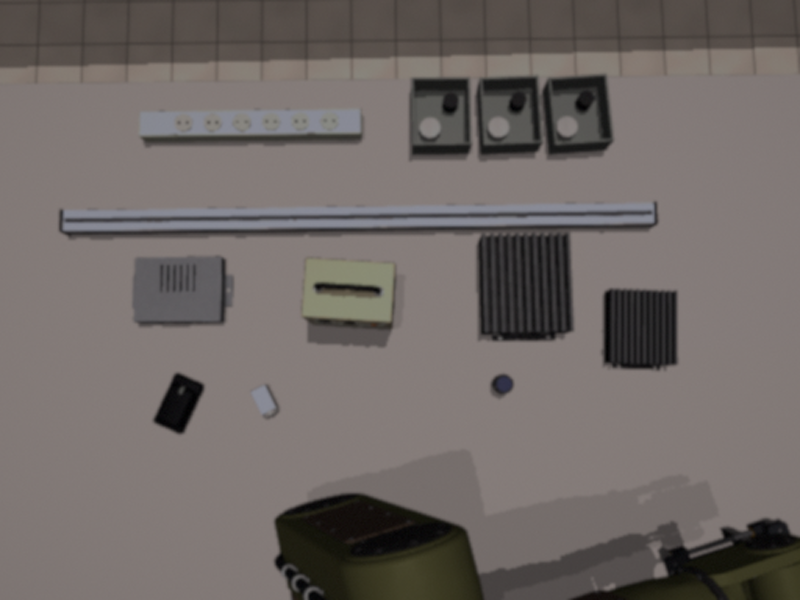

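View pics/scene0b.png

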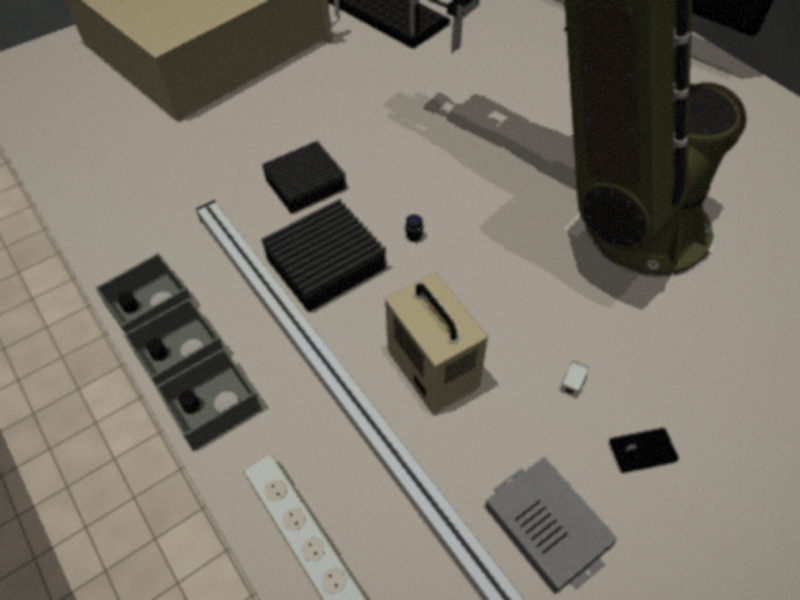

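The top view shows the transformer with its top face at about (303–395, 259–325), the larger mini-PC to its right (478–572, 235–338), and the rail's front edge running (65,234)–(655,225). The lens is at (502,384), the camera at (264,400) and the mouse at (179,403). Next I'll enlarge the middle.

Run:
```python
from h import *
im=cv2.imread('pics/top0.png')[125:285,160:380]
im=cv2.convertScaleAbs(im,alpha=1.4,beta=20)
cv2.imwrite('pics/c1.png',cv2.resize(im,None,fx=3.6,fy=3.6,interpolation=cv2.INTER_CUBIC))
```

```text
(no output)
```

View pics/c1.png

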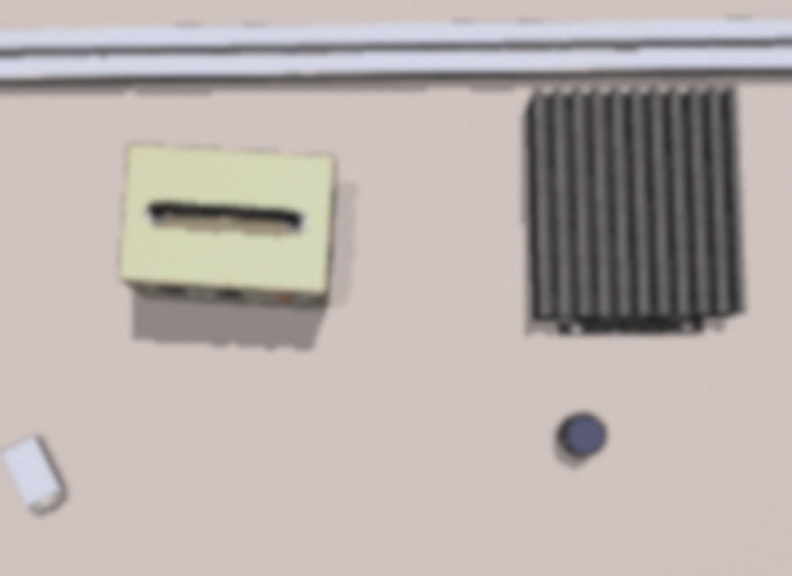

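The crop gives the transformer's top corners at (127,145), (335,155), (328,295) and (121,279). The rail's front top edge runs (0,76)–(792,66), and the mini-PC's left edge (530,97)–(537,318).

Run:
```python
from h import *
m=cam('top0'); s=cam('scene0')
T=lambda u,v,z: atz(m,160+u/3.6,125+v/3.6,z)[:2].round(1)
S=lambda u,v,z: atz(s,u/1.5625,v/1.5625,z)[:2].round(1)
print('tf top',[T(*p,173).tolist() for p in[(127,145),(335,155),(328,295),(121,279)]])
print('tf scene',[S(*p,173).tolist() for p in[(435,275),(387,303),(437,365),(487,338)]])
print('rail',T(0,76,40),T(792,66,40), atz(m,65/1.5625,234/1.5625,40),atz(m,655/1.5625,225/1.5625,40))
print('rail scene',S(198,212,40),S(485,598,40), 'front/back', S(217,203,40),S(520,598,40))
print('pc',[T(*p,65).tolist() for p in[(530,97),(738,92),(743,312),(537,318)]])
print('pc scene',[S(*p,65).tolist() for p in[(263,240),(310,307),(384,258),(340,203)]])
print('lens',T(582,435,50),S(414,220,50),'cam',T(35,475,30),S(575,375,30))
print('mouse',atz(m,179/1.5625,403/1.5625,31),'switch',[atz(m,u/1.5625,v/1.5625,35)[:2].round(1).tolist() for u,v in[(135,258),(224,257),(224,321),(135,322)]])
```

```text
tf top [[616.3, 78.0], [606.9, -72.0], [505.7, -65.6], [519.2, 82.2]]
tf scene [[513.1, -54.9], [609.0, -55.7], [613.9, 81.8], [522.7, 89.4]]
rail [697.  196.5] [ 696.5 -441. ] [690.86822266 538.26246676  40.        ] [ 692.99772338 -554.72993235   40.        ]
rail scene [ 736.9 -543.4] [738.8 361.7] front/back [ 694.5 -542.8] [699.  390.6]
pc [[669.0, -226.3], [670.8, -390.6], [496.9, -387.5], [494.4, -227.1]]
pc scene [[674.2, -379.6], [683.3, -193.3], [513.2, -206.6], [503.4, -372.9]]
lens [ 403.6 -261.5] [ 403.8 -260.2] cam [378.4 168.2] [381.3 174.1]
mouse [377.94636279 324.25140556  31.        ] switch [[645.0, 409.6], [644.6, 245.2], [525.8, 243.6], [526.2, 406.5]]
```

The transformer is at about (562, 5) with yaw −0.07, the rail's front face at x≈696 and the mini-PC's side at y≈−227. First I'll swing over high to its left side.

Emit:
step_arm(
  increments=[
    [[0.04,0.07,0.05,0,0,0.1,0],[0.08,0.14,0.1,0,0,0.2,0],[0.13,0.21,0.15,0,0,0.3,0.1],[0.17,0.28,0.2,0,0,0.41,0.2],[0.21,0.35,0.25,0,0,0.51,0.3],[0.25,0.42,0.25,0,0,0.62,0.4],[0.3,0.5,0.25,0,0,0.72,0.47],[0.34,0.56,0.25,0,0,0.82,0.47]],
  ],
)

```text
t: 0.77
tool_pos: [290.6, -301.9, 305.7]
orientation: [0.0, 0.937, 0.35, 0.0]
force: [0.3, -0.7, 0.6]
gripper_width: 57.4
gripper_force: 0.0
```

Emit:
step_arm(
  increments=[
    [[0.04,0.07,0,0,0,0.1,0.47],[0.08,0.14,0,0,0,0.2,0.47],[0.13,0.21,0,0,0,0.3,0.47],[0.17,0.28,0,0,0,0.41,0.47],[0.21,0.35,0,0,0,0.51,0.47],[0.25,0.42,0,0,0,0.62,0.47],[0.3,0.5,0,0,0,0.72,0.47],[0.34,0.56,0,0,0,0.82,0.47]],
  ],
)

```text
t: 1.43
tool_pos: [426.6, -77.7, 305.4]
orientation: [-0.0, 0.84, 0.542, 0.0]
force: [-0.7, 0.1, 0.1]
gripper_width: 49.5
gripper_force: 0.0
```

Emit:
step_arm(
  increments=[
    [[0.04,0.07,0,0,0,0.1,0.47],[0.08,0.14,0,0,0,0.2,0.47],[0.13,0.21,0,0,0,0.3,0.47],[0.17,0.28,0,0,0,0.41,0.47],[0.21,0.35,0,0,0,0.51,0.47],[0.25,0.42,0,0,0,0.62,0.47],[0.3,0.5,0,0,0,0.72,0.47],[0.34,0.56,0,0,0,0.82,0.47]],
  ],
)

```text
t: 2.1
tool_pos: [562.6, 146.3, 304.9]
orientation: [-0.0, 0.706, 0.709, -0.0]
force: [0.2, -0.7, 0.5]
gripper_width: 50.0
gripper_force: 0.0
```

Emit:
step_arm(
  increments=[
    [[0,0,0,-0.1,0,0,0.47],[0,0,0,-0.2,0,0,0.47],[0,0,0,-0.35,0,0,0.47],[0,0,0,-0.5,0,0,0.47],[0,0,0,-0.65,0,0,0.47],[0,0,0,-0.8,0,0,0.47],[0,0,0,-0.9,0,0,0.47],[0,0,0,-1,0,0,0.47]],
  ],
)

```text
t: 2.77
tool_pos: [561.9, 144.4, 305.0]
orientation: [0.184, 0.682, 0.683, -0.184]
force: [0.2, -0.6, -0.1]
gripper_width: 49.9
gripper_force: 0.0
```

Run:
```python
from h import *
o=get_obs(); w,x,y,z=o['orientation']; print(o['joint_pos'].round(2),o['tool_pos'],R.from_quat([x,y,z,w]).as_matrix().round(3),o['gripper_width'],o['t'])
```

```text
[ 0.4   0.44  1.18 -0.49  1.72  0.38] [561.90397913 144.40455472 305.02389733] [[-0.002  1.    -0.   ]
 [ 0.864  0.002 -0.503]
 [-0.503 -0.001 -0.864]] 49.85569748319669 2.7667
```

Emit:
step_arm(
  increments=[
    [[0,0,-0.08,-0.05,0,0,0.47],[0,0,-0.17,-0.1,0,0,0.47],[0,0,-0.26,-0.15,0,0,0.47],[0,0,-0.35,-0.2,0,0,0.47],[0,0,-0.44,-0.2,0,0,0.47],[0,0,-0.53,-0.2,0,0,0.47],[0,0,-0.62,-0.2,0,0,0.47],[0,0,-0.69,-0.2,0,0,0.47]],
  ],
)

```text
t: 3.43
tool_pos: [560.9, 143.6, 26.3]
orientation: [0.218, 0.672, 0.673, -0.22]
force: [0.2, -0.6, -0.3]
gripper_width: 49.4
gripper_force: 0.0
```

Run:
```python
from h import *
d=snap('scene','s1'); print(get_obs()['tool_pos'],get_obs()['force'])
cv2.imwrite('pics/s1c.png',cv2.resize(d['pixels'][100:384,150:450,::-1],None,fx=2,fy=2,interpolation=cv2.INTER_CUBIC))
```

```text
[558.96020874 142.74063114  21.62709667] [-0.79536685  0.2928735  -5.56762374]
```

View pics/s1c.png

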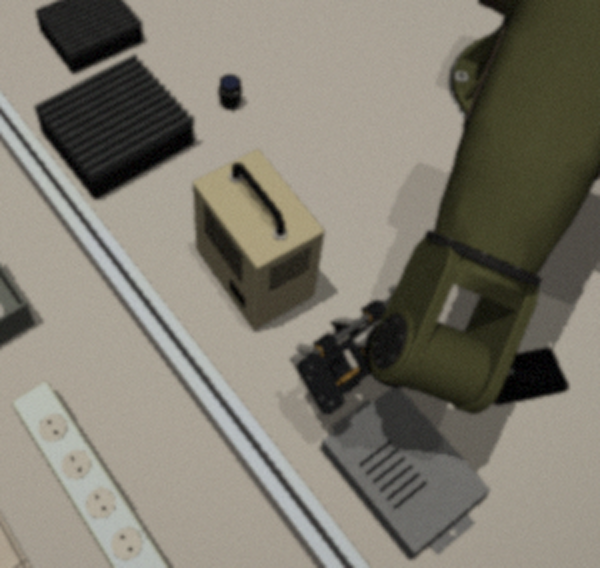

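The fingers are low beside the switch, left of the transformer (around crop pixel 320,380), with nothing touching. I'll start the approach, raised slightly.

Emit:
step_arm(
  increments=[
    [[0,-0.01,0.01,0,0,0,0.47],[0,-0.03,0.015,0,0,0,0.47],[0,-0.05,0.015,0,0,0,0.47],[0,-0.07,0.015,0,0,0,0.47],[0,-0.09,0.015,0,0,0,0.47],[0,-0.11,0.015,0,0,0,0.47],[0,-0.12,0.015,0,0,0,0.47],[0,-0.12,0.015,0,0,0,0.47]],
  ],
)

```text
t: 4.15
tool_pos: [562.0, 95.0, 35.8]
orientation: [0.218, 0.673, 0.672, -0.219]
force: [-0.4, -0.5, 0.5]
gripper_width: 49.9
gripper_force: 0.0
```

Emit:
step_arm(
  increments=[
    [[0,-0.01,0,0,0,0,0.47],[0,-0.02,0,0,0,0,0.47],[0,-0.03,0,0,0,0,0.47],[0,-0.04,0,0,0,0,0.47],[0,-0.05,0,0,0,0,0.47],[0,-0.06,0,0,0,0,0.47],[0,-0.07,0,0,0,0,0.47],[0,-0.08,0,0,0,0,0.47]],
  ],
)

```text
t: 4.82
tool_pos: [562.1, 66.0, 35.5]
orientation: [0.218, 0.672, 0.673, -0.217]
force: [-3.2, 16.9, 3.4]
gripper_width: 49.7
gripper_force: 8.1
```

Emit:
step_arm(
  increments=[
    [[0,-0.02,0,0,0,0,0.47],[0,-0.04,0,0,0,0,0.47],[0,-0.06,0,0,0,0,0.47],[0,-0.08,0,0,0,0,0.47],[0,-0.1,0,0,0,0,0.47],[0,-0.12,0,0,0,0,0.47],[0,-0.14,0,0,0,0,0.47],[0,-0.16,0,0,0,0,0.47]],
  ],
)

```text
t: 5.48
tool_pos: [562.7, 1.8, 35.5]
orientation: [0.218, 0.672, 0.674, -0.217]
force: [0.0, 16.0, 2.3]
gripper_width: 49.9
gripper_force: 8.0
```

Emit:
step_arm(
  increments=[
    [[0,-0.01,0,0,0,0,0.47],[0,-0.02,0,0,0,0,0.47],[0,-0.03,0,0,0,0,0.47],[0,-0.04,0,0,0,0,0.47],[0,-0.05,0,0,0,0,0.47],[0,-0.06,0,0,0,0,0.47],[0,-0.07,0,0,0,0,0.47],[0,-0.08,0,0,0,0,0.47]],
  ],
)

```text
t: 6.15
tool_pos: [562.7, -30.1, 35.5]
orientation: [0.218, 0.672, 0.674, -0.217]
force: [0.0, 15.8, 2.7]
gripper_width: 49.6
gripper_force: 8.1
```

Run:
```python
from h import *
d=snap('top','t2'); print(get_obs()['tool_pos'],get_obs()['force'])
im=cv2.convertScaleAbs(d['pixels'][125:285,160:380,::-1],alpha=1.4,beta=20)
cv2.imwrite('pics/t2c.png',cv2.resize(im,None,fx=3.6,fy=3.6,interpolation=cv2.INTER_CUBIC))
```

```text
[562.66524212 -30.82472237  35.5108387 ] [ 0.08209109 12.87594438  1.10308511]
```

View pics/t2c.png

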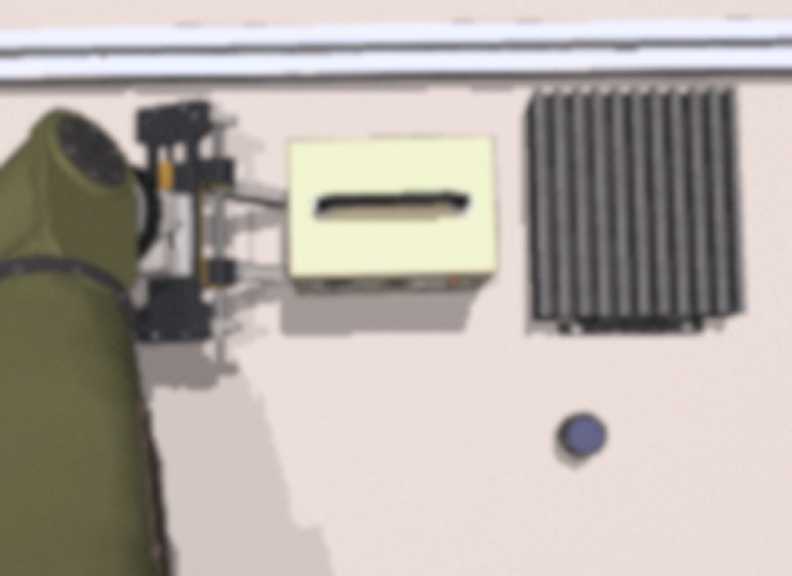

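The box is now square to the rail: its left side is at crop x≈289, its right side at ≈496, and the mini-PC starts at ≈528. About 40 mm remains, so I'll go slower.

Emit:
step_arm(
  increments=[
    [[0,-0.01,0,0,0,0,0.47],[0,-0.02,0,0,0,0,0.47],[0,-0.03,0,0,0,0,0.47],[0,-0.04,0,0,0,0,0.47],[0,-0.05,0,0,0,0,0.47],[0,-0.06,0,0,0,0,0.47],[0,-0.07,0,0,0,0,0.47],[0,-0.07,0,0,0,0,0.47]],
  ],
)

```text
t: 6.87
tool_pos: [562.7, -58.8, 35.5]
orientation: [0.218, 0.672, 0.673, -0.217]
force: [0.6, 10.1, 0.5]
gripper_width: 49.8
gripper_force: 5.3
```

Emit:
step_arm(
  increments=[
    [[0,-0.003,0,0,0,0,0.47],[0,-0.006,0,0,0,0,0.47],[0,-0.009,0,0,0,0,0.47],[0,-0.012,0,0,0,0,0.47],[0,-0.015,0,0,0,0,0.47],[0,-0.018,0,0,0,0,0.47],[0,-0.02,0,0,0,0,0.47],[0,-0.02,0,0,0,0,0.47]],
  ],
)

```text
t: 7.53
tool_pos: [562.7, -66.1, 35.5]
orientation: [0.218, 0.672, 0.674, -0.217]
force: [1.6, 14.8, 2.9]
gripper_width: 50.0
gripper_force: 7.4
```

Emit:
step_arm(
  increments=[
    [[0,-0.003,0,0,0,0,0.47],[0,-0.006,0,0,0,0,0.47],[0,-0.009,0,0,0,0,0.47],[0,-0.012,0,0,0,0,0.47],[0,-0.015,0,0,0,0,0.47],[0,-0.015,0,0,0,0,0.47],[0,-0.015,0,0,0,0,0.47],[0,-0.015,0,0,0,0,0.47]],
  ],
)

```text
t: 8.2
tool_pos: [562.7, -72.1, 35.5]
orientation: [0.218, 0.672, 0.674, -0.217]
force: [1.0, 14.7, 2.5]
gripper_width: 50.0
gripper_force: 7.3
```

Emit:
step_arm(
  increments=[
    [[0,-0.002,0,0,0,0,0.47],[0,-0.004,0,0,0,0,0.47],[0,-0.006,0,0,0,0,0.47],[0,-0.008,0,0,0,0,0.47],[0,-0.01,0,0,0,0,0.47],[0,-0.01,0,0,0,0,0.47],[0,-0.01,0,0,0,0,0.47],[0,-0.01,0,0,0,0,0.47]],
  ],
)

```text
t: 8.87
tool_pos: [563.2, -73.1, 35.5]
orientation: [0.218, 0.672, 0.674, -0.215]
force: [-4.1, 40.7, 8.8]
gripper_width: 49.8
gripper_force: 20.6
```

Run:
```python
from h import *
d=snap('top','t3')
im=cv2.convertScaleAbs(d['pixels'][135:225,220:380,::-1],alpha=1.4,beta=20)
cv2.imwrite('pics/t3c.png',cv2.resize(im,None,fx=5,fy=5,interpolation=cv2.INTER_CUBIC))
```

```text
(no output)
```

View pics/t3c.png

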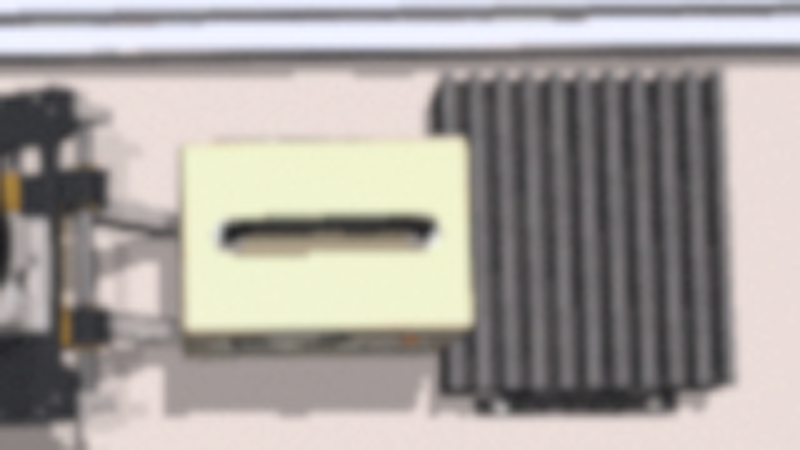

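It's in contact with the mini-PC's side: force rose to 41 N with no further travel, and the box edge lies along the PC edge at crop (440–470, 137–345). Now I'll back off, rise, and come round to the front.

Emit:
step_arm(
  increments=[
    [[0,0.05,0,0,0,0,0.47],[0,0.14,0,0,0,0,0.47],[0,0.2,0.05,0,0,0,0.47],[0,0.2,0.15,0.1,0,0,0.47],[0,0.2,0.25,0.3,0,0,0.47],[0,0.2,0.35,0.5,0,0,0.3],[0,0.2,0.45,0.7,0,0,0.1],[0,0.2,0.55,0.9,0,0,0]],
  ],
)

```text
t: 9.58
tool_pos: [561.9, 2.6, 258.5]
orientation: [0.055, 0.704, 0.706, -0.053]
force: [-0.1, 0.6, -0.0]
gripper_width: 66.5
gripper_force: 0.0
```

Emit:
step_arm(
  increments=[
    [[-0.04,0,0.08,0.1,0,0,0],[-0.12,0,0.15,0.3,0,0,0],[-0.2,-0.04,0.15,0.3,0,0,0],[-0.3,-0.08,0.15,0.3,0,0,0],[-0.38,-0.14,0.15,0.3,0,0,0],[-0.38,-0.22,0.15,0.3,0,0,0],[-0.38,-0.32,0.15,0.3,0,0,0],[-0.38,-0.38,0.15,0.3,0,0,0]],
  ],
)

```text
t: 10.25
tool_pos: [409.2, -152.4, 316.0]
orientation: [0.001, 0.707, 0.707, 0.0]
force: [0.9, 1.2, 0.5]
gripper_width: 93.7
gripper_force: 0.0
```

Emit:
step_arm(
  increments=[
    [[0,0,0,0,0,-0.15,0],[0,0,0,0,0,-0.3,0],[0,0,0,0,0,-0.45,0],[0,0,0,0,0,-0.6,0],[0,0,0,0,0,-0.75,0],[0,0,0,0,0,-0.9,0],[0,0,0,0,0,-1,0],[0,0,0,0,0,-1,0]],
  ],
)

```text
t: 10.92
tool_pos: [409.9, -149.9, 315.4]
orientation: [0.0, 0.866, 0.499, -0.0]
force: [0.3, 0.6, -0.2]
gripper_width: 93.9
gripper_force: 0.0
```

Emit:
step_arm(
  increments=[
    [[0,0,0,0,0,-0.15,0],[0,0,0,0,0,-0.3,0],[0,0,0,0,0,-0.45,0],[0,0,0,0,0,-0.6,0],[0,0,0,0,0,-0.75,0],[0,0,0,0,0,-0.9,0],[0,0,0,0,0,-1,0],[0,0,0,0,0,-1,0]],
  ],
)

```text
t: 11.58
tool_pos: [410.0, -149.9, 315.4]
orientation: [0.0, 0.966, 0.259, -0.0]
force: [0.4, -0.5, -0.6]
gripper_width: 94.1
gripper_force: 0.0
```

Emit:
step_arm(
  increments=[
    [[0,0,0,0,0,-0.15,0],[0,0,0,0,0,-0.3,0],[0,0,0,0,0,-0.45,0],[0,0,0,0,0,-0.6,0],[0,0,0,0,0,-0.75,0],[0,0,0,0,0,-0.9,0],[0,0,0,0,0,-1,0],[0,0,0,0,0,-1,0]],
  ],
)

```text
t: 12.25
tool_pos: [410.0, -150.0, 315.4]
orientation: [0.0, 1.0, 0.001, -0.0]
force: [0.0, 0.4, 0.2]
gripper_width: 93.9
gripper_force: 0.0
```

Emit:
step_arm(
  increments=[
    [[0,0,0,0,-0.15,0,0],[0,0,0,0,-0.3,0,0],[0,0,0,0,-0.45,0,0],[0,0,0,0,-0.6,0,0],[0,0,0,0,-0.75,0,0],[0,0,0,0,-0.9,0,0],[0,0,0,0,-1,0,0],[0,0,0,0,-1,0,0]],
  ],
)

```text
t: 12.92
tool_pos: [409.2, -149.9, 315.2]
orientation: [0.001, 0.966, 0.002, 0.26]
force: [-0.3, -0.0, -0.6]
gripper_width: 94.2
gripper_force: 0.0
```

Run:
```python
from h import *
o=get_obs(); w,x,y,z=o['orientation']; print(o['joint_pos'].round(2),o['tool_pos'],R.from_quat([x,y,z,w]).as_matrix().round(3),o['gripper_width'],o['t'])
d=snap('top','t4')
im=cv2.convertScaleAbs(d['pixels'][110:300,160:380,::-1],alpha=1.4,beta=20)
cv2.imwrite('pics/t4c.png',cv2.resize(im,None,fx=3,fy=3,interpolation=cv2.INTER_CUBIC))
```

```text
[-0.62 -0.32  1.97  0.34  1.08  0.85] [ 409.16151203 -149.94150647  315.1630495 ] [[ 0.865  0.004  0.502]
 [ 0.004 -1.    -0.001]
 [ 0.502  0.003 -0.865]] 94.23825277677425 12.9167
```

View pics/t4c.png

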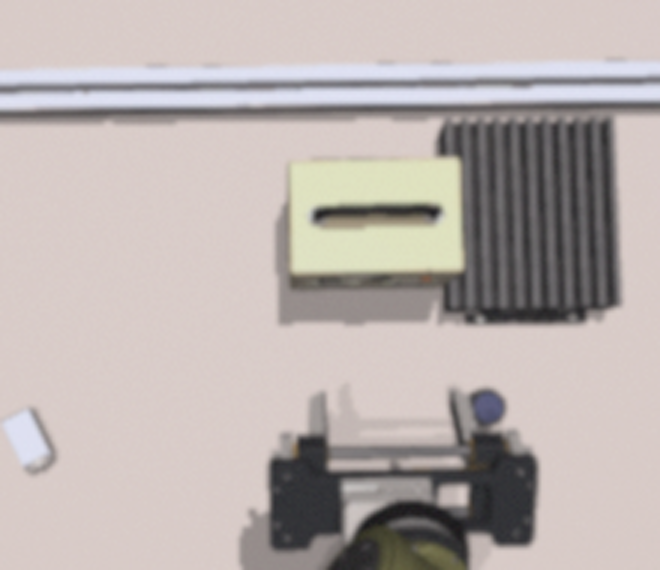

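The transformer stands squarely beside the PC, and the hand is in front of it and high. The lens is at crop (488,407), just right of the fingers in plan. I'll descend slightly ahead of this spot, between the lens and the box.

Emit:
step_arm(
  increments=[
    [[0.03,0.01,-0.06,0,-0.05,0,0],[0.06,0.01,-0.15,0,-0.1,0,0],[0.09,0.01,-0.24,0,-0.15,0,0],[0.09,0.01,-0.34,0,-0.2,0,0],[0.09,0.01,-0.43,0,-0.2,0,0],[0.09,0.01,-0.52,0,-0.2,0,0],[0.09,0.01,-0.61,0,-0.2,0,0],[0.09,0.01,-0.69,0,-0.2,0,0]],
  ],
)

```text
t: 13.63
tool_pos: [447.3, -144.6, 51.7]
orientation: [-0.002, 0.951, 0.003, 0.309]
force: [0.7, -0.5, 0.5]
gripper_width: 93.9
gripper_force: 0.0
```

Emit:
step_arm(
  increments=[
    [[0.02,0,-0.005,0,0,0,0],[0.04,0,-0.01,0,0,0,0],[0.06,0,-0.01,0,0,0,0],[0.08,0,-0.01,0,0,0,0],[0.1,0,-0.01,0,0,0,0],[0.12,0,-0.01,0,0,0,0],[0.13,0,-0.01,0,0,0,0],[0.13,0,-0.01,0,0,0,0]],
  ],
)

```text
t: 14.3
tool_pos: [500.4, -145.3, 50.8]
orientation: [-0.001, 0.95, 0.002, 0.311]
force: [-0.6, 0.1, -0.5]
gripper_width: 93.8
gripper_force: 0.0
```

Emit:
step_arm(
  increments=[
    [[0,0,-0.025,0,0,0,0],[0,0,-0.05,0,0,0,0],[0,0,-0.05,0,0,0,0],[0.01,0,-0.05,0,0,0,0],[0.02,0,-0.05,0,0,0,0],[0.03,0,-0.05,0,0,0,0],[0.04,0,-0.05,0,0,0,0],[0.05,0,-0.05,0,0,0,0]],
  ],
)

```text
t: 14.97
tool_pos: [519.0, -145.2, 30.4]
orientation: [-0.001, 0.95, 0.001, 0.311]
force: [-24.2, -0.5, 17.1]
gripper_width: 94.0
gripper_force: 12.2
```

Emit:
step_arm(
  increments=[
    [[0.01,0,0,0,0,0,0],[0.02,0,0,0,0,0,0],[0.03,0,0,0,0,0,0],[0.04,0,0,0,0,0,0],[0.05,0,0,0,0,0,0],[0.06,0,0,0,0,0,0],[0.07,0,0,0,0,0,0],[0.08,0,0,0,0,0,0]],
  ],
)

```text
t: 15.63
tool_pos: [550.9, -145.3, 30.5]
orientation: [-0.001, 0.95, 0.001, 0.311]
force: [-24.0, -0.1, 14.7]
gripper_width: 94.5
gripper_force: 11.7
```

Emit:
step_arm(
  increments=[
    [[0.01,0,0,0,0,0,0],[0.02,0,0,0,0,0,0],[0.03,0,0,0,0,0,0],[0.04,0,0,0,0,0,0],[0.05,0,0,0,0,0,0],[0.06,0,0,0,0,0,0],[0.065,0,0,0,0,0,0],[0.07,0,0,0,0,0,0]],
  ],
)

```text
t: 16.3
tool_pos: [578.9, -145.3, 30.5]
orientation: [-0.002, 0.95, 0.001, 0.311]
force: [-23.2, -0.3, 14.9]
gripper_width: 93.7
gripper_force: 11.7
```

Emit:
step_arm(
  increments=[
    [[0.002,0,0,0,0,0,0],[0.004,0,0,0,0,0,0],[0.006,0,0,0,0,0,0],[0.008,0,0,0,0,0,0],[0.01,0,0,0,0,0,0],[0.012,0,0,0,0,0,0],[0.014,0,0,0,0,0,0],[0.014,0,0,0,0,0,0]],
  ],
)

```text
t: 16.97
tool_pos: [584.5, -145.3, 30.5]
orientation: [-0.002, 0.95, 0.001, 0.311]
force: [-21.2, 0.5, 13.5]
gripper_width: 94.3
gripper_force: 10.4
```

Emit:
step_arm(
  increments=[
    [[0.002,0,0,0,0,0,0],[0.004,0,0,0,0,0,0],[0.006,0,0,0,0,0,0],[0.008,0,0,0,0,0,0],[0.01,0,0,0,0,0,0],[0.01,0,0,0,0,0,0],[0.01,0,0,0,0,0,0],[0.01,0,0,0,0,0,0]],
  ],
)

```text
t: 17.63
tool_pos: [588.4, -145.3, 30.5]
orientation: [-0.002, 0.95, 0.001, 0.311]
force: [-20.7, -0.1, 12.9]
gripper_width: 93.8
gripper_force: 10.3
```

Emit:
step_arm(
  increments=[
    [[0.002,0,0,0,0,0,0],[0.004,0,0,0,0,0,0],[0.006,0,0,0,0,0,0],[0.008,0,0,0,0,0,0],[0.008,0,0,0,0,0,0],[0.008,0,0,0,0,0,0],[0.008,0,0,0,0,0,0],[0.008,0,0,0,0,0,0]],
  ],
)

```text
t: 18.3
tool_pos: [590.2, -145.2, 30.3]
orientation: [-0.002, 0.951, 0.001, 0.31]
force: [-50.0, 0.3, 32.7]
gripper_width: 94.3
gripper_force: 25.1
```

The rail is reached (50 N). I'll draw straight back, then up.

Emit:
step_arm(
  increments=[
    [[-0.01,0,0,0,0,0,0],[-0.04,0,0,0,0,0,0],[-0.1,0,0,0,0,0,0],[-0.17,0,0,0,0,0,0],[-0.24,0,0,0,0,0,0],[-0.3,0,0.05,0,0,0,0],[-0.33,0,0.12,0,0,0,0],[-0.34,0,0.2,0,0,0,0]],
  ],
)

```text
t: 18.97
tool_pos: [453.9, -145.3, 110.0]
orientation: [-0.001, 0.951, 0.0, 0.309]
force: [1.3, 0.9, 0.5]
gripper_width: 93.8
gripper_force: 0.0
```

Emit:
step_arm(
  increments=[
    [[0,0,0.08,0,0,0,0],[0,0,0.17,0,0,0,0],[0,0,0.26,0,0,0,0],[-0.05,0,0.35,0,0,0,0],[-0.1,0,0.4,0,0,0,0],[-0.1,0,0.4,0,0,0,0],[-0.1,0,0.4,0,0,0,0],[-0.1,0,0.4,0,0,0,0]],
  ],
)

```text
t: 19.63
tool_pos: [416.3, -145.4, 269.8]
orientation: [-0.001, 0.95, 0.001, 0.311]
force: [0.3, -0.4, -0.6]
gripper_width: 93.9
gripper_force: 0.0
```

Run:
```python
from h import *
print(get_obs()['tool_pos'],get_obs()['force'])
d=snap('top','t5');e=snap('scene','s5')
f=lambda d,a,b,c,g:cv2.resize(cv2.convertScaleAbs(d['pixels'][a:b,c:g,::-1],alpha=1.3,beta=20),(400,300),interpolation=cv2.INTER_CUBIC)
im=np.hstack([f(d,130,250,220,380),f(e,120,255,150,330)])
cv2.imwrite('pics/t5c.png',im)
```

```text
[ 416.29869767 -145.37185648  269.83848382] [ 0.26949107 -0.39032936 -0.55798726]
```

View pics/t5c.png

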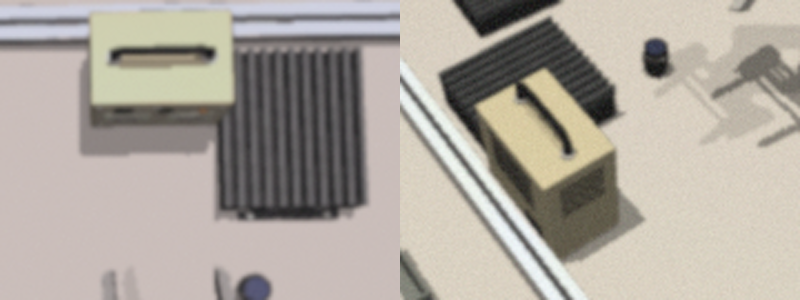

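The box stands upright, flat against the rail and alongside the mini-PC. Its side edges are at the same top-view columns (256 and 314) as when it touched the PC. The lens hasn't moved and the hand is clear, so I'm handing in.

```bash
python3 -c "
from h import *
print(sign_off())"
```

```text
the job is handed in; nothing more can be done
None
```

The transformer was pushed upright against the rail and the mini-PC, the hand is clear, and the job is handed in at about 20 s; the lens looks unmoved, the camera and mouse were not re-measured at the end, and sign-off returned no verdict.

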